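Sweep the offcuts off the board into the scrap tray

TASK

Sweep the three wood offcuts (dark, red and pale) along the striped board and over its end into the red scrap tray, pushing them with the closed fingertips and without gripping, squeezing or lifting them. None may end in the blue tray or on the bench, and the wax tin on the board and the other things around it stay where they are.

Things in the scene. Friction and masses are not known exactly. Their poses are not given: they have to be found in the camera images.
- board: Striped chopping board lying flat and fixed on the bench: honey-coloured middle with one thin red line, dark 18 mm bands along both long edges; 250 (its x) x 360 (its y) x 32 mm high. Origin: centre of its underside, on the bench. Its y axis runs along the stripes towards the two ends, where the trays stand. Nothing fences its edges.
- scrap_tray: Red open scrap tray, empty, fixed on the bench and butted (2 mm gap) against one end of the board, left or right (+y or -y end, varies); 250 (x, across the end of the board) x 130 (y) x 26 mm high, walls and floor 4 mm thick, so its rim is 6 mm below the board top. Origin: centre of its underside; axes parallel to the board's.
- parts_tray: Blue tray, same size as the red one, butted against the other end of the board, filled with long thin inlay strips that lie below its rim. No offcut belongs in it. Fixed. Origin: centre of its underside.
- offcut_dark: Loose offcut block, near-black wood, 34 x 34 x 18 mm high, about 30 g, lying flat on the board, turned by up to about 35 degrees against it. Origin: centre of its underside as it starts; z up.
- offcut_red: Loose offcut block, dark red wood, 32 (x) x 40 (y) x 18 mm high, about 30 g, lying flat on the board, turned by up to about 35 degrees against it. Origin: centre of its underside as it starts; z up.
- offcut_pale: Loose offcut block, cream-white wood, 36 (x) x 30 (y) x 18 mm high, about 30 g, lying flat on the board, turned by up to about 35 degrees against it. Origin: centre of its underside as it starts; z up.
- wax_tin: Bystander: round aluminium tin with green lid, 54 mm diameter, 32 mm high, about 120 g, loose on the board near its far (+x) long edge. Origin: centre of its underside.
- glue_bottle: Bystander: yellow bottle with orange cap, 60 mm diameter, 170 mm high, standing on the bench. Origin: centre of its underside.
- tape_roll: Bystander: grey ring lying flat on the bench, 90 mm outside, 68 mm inside diameter, 50 mm high. Origin: centre of its underside.
- mallet: Bystander: wooden mallet lying on the bench, head 70 x 110 x 60 mm high, handle 28 mm thick reaching 235 mm to its -x. Origin: under the centre of the head.
- plane: Bystander: small hand plane, dark steel sole 170 (x) x 50 x 22 mm, wooden knobs to 52 mm high. Origin: centre of the sole.
- oil_jar: Bystander: amber jar with brass lid, 70 mm diameter, 90 mm high, standing on the bench. Origin: centre of its underside.
Not all that is in view belongs to the job. There is more than one size of the offcut_red; the job needs the smallest.

How it is judged:
At the end, for the whole second after the job is handed in: All three offcuts lie at rest within the walls of the red scrap tray (origin within 121 mm of its centre along its x and 61 mm along its y, below 45 mm over the bench); the wax tin has moved less than 12 mm and the other bystanders less than 20 mm, none tipped (x of offcut_dark in the frame of scrap_tray between -0.121 and 0.121 m and y of offcut_dark in the frame of scrap_tray between -0.061 and 0.061 m and height (world z) of each of offcut_dark, offcut_red, offcut_pale below 0.045 m and linear speed of each of offcut_dark, offcut_red, offcut_pale below 0.03 m/s and x of offcut_red in the frame of scrap_tray between -0.121 and 0.121 m and y of offcut_red in the frame of scrap_tray between -0.061 and 0.061 m and x of offcut_pale in the frame of scrap_tray between -0.121 and 0.121 m and y of offcut_pale in the frame of scrap_tray between -0.061 and 0.061 m and distance of wax_tin from where it was at the start of the episode below 0.012 m and angle between each of wax_tin, glue_bottle, tape_roll, mallet, plane, oil_jar's own z axis and vertical below 0.3 rad and distance of each of glue_bottle, tape_roll, mallet, plane, oil_jar from where it was at the start of the episode below 0.02 m); the robot touches nothing.
It fails at once if an offcut is lifted (its origin rises more than 30 mm above the board top) (height (world z) of any of offcut_dark, offcut_red, offcut_pale above 0.062 m).
It fails at once if an offcut is gripped or pressed hard by the fingers (over 30 N) (contact force between the fingers and offcut_dark above 30 N or contact force between the fingers and offcut_red above 30 N or contact force between the fingers and offcut_pale above 30 N).
It fails at once if the wax tin is shifted by more than 12 mm or tipped (distance of wax_tin from where it was at the start of the episode above 0.012 m or angle between wax_tin's own z axis and vertical above 0.3 rad).
It fails at once if another bystander (glue bottle, tape roll, mallet, plane, oil jar) is shifted by more than 20 mm or tipped (distance of any of glue_bottle, tape_roll, mallet, plane, oil_jar from where it was at the start of the episode above 0.02 m or angle between any of glue_bottle, tape_roll, mallet, plane, oil_jar's own z axis and vertical above 0.3 rad).
It also fails if it takes over 72 s, if anything falls off the work surface, if the arm or the gripper's body presses on something with over 40 N, if the wrist force passes 120 N, or if a joint passes its speed limit or range.

ROBOT

A 6-joint arm with a two-finger parallel gripper is mounted at the origin on the work surface. World frame = base frame: x ahead of the robot, y to its left, z up, the work surface at z = 0. Lengths are in m, angles in rad, forces in N, time in s.
With the tool pointing down it reaches from about 0.35 to 0.975 m from the base axis. Payload 4.9 kg.
Tool frame: the origin (TCP) lies on the mounting face of the last link; the fingertips stand 173 mm ahead of it and the grasp point (between the pads) lies ctrl.pinch_z ahead of it (ctrl.pinch_z is the distance from the TCP to the grasp point, in m); z points along the fingers, y is the line along which they close (so a half turn about z gives the same grasp; the last joint's range is limited). The gripper opens to 85 mm and grips with 20 to 120 N. Pads are 22 mm wide; open, the fingers measure 114 mm over their backs; the gripper's body (76 mm by 85 mm) begins 54 mm behind the grasp point. The pads swing forward as they close: fully open they stand 13 mm farther back than shut.
Start: joints at [1.128, 0.053, 1.613, -0, 1.476, -0.119], TCP at [0.199, 0.593, 0.405] pointing down, gripper open.
Joint ranges: [-3.01, 3.01], [-1.01, 2.22], [0.06, 2.58], [-1.02, 4.17], [0.09, 2.62], [-3.14, 3.14]. Speed limits (rad/s): [2.57, 2.57, 3.14, 3.14, 3.14, 3.14].

INTERFACE

Orientations are given as a rotation vector (axis times angle).
In Python, from station import telemetry, eyes, ctrl gives the robot as it stands.
- The arm moves only by the tool apply_moves, never from a script. Its argument "plan" is a list of rows, each a list of 5 numbers: the finger opening in m, from 0 to 0.0854, then the shift along the tool's x, y, z in m, then the turn about the tool's z in rad. In form: [[jaw, x, y, z, roll], ...]. A call has 1 to 12 rows; each row is the pose to reach, as a shift and turn from the pose commanded when the call began, along the tool's axes at that moment; what a row does not reach only later rows make up. A row lasts 1/12 s, in which the tool goes at most 41.7 mm and 7.16 degrees, less where a joint would pass 70% of its speed; a pose out of reach is approached as far as the arm can. A call with a gripper value outside its range is refused whole. The fingers move at their own pace and stop on an object; "newtons" is the grip in N (left out, the last holds). Time passes only in rows, so rows that repeat a pose let the fingers close. It gives the time, the measured TCP pose, the force, the opening and the grip force at its end, in the units of the state.
- telemetry.get_obs(): the state, without advancing time (a new reading comes with each control period).
- eyes.get_image(name): name is "scene" or "top" or "wrist"; returns a dict with "img" (480x640x3 uint8, blue, green, red), "range_z" (480x640 float32, m along the optical axis (not along the pixel's ray), 0 where there is no reading), "K" (3x3 intrinsics, pixels), "pose" (4x4, takes a point from camera to world coordinates); the wrist camera has in their place "hand_eye" (4x4, takes a point from camera to tool coordinates, whose origin is the TCP and whose axes are the flange's). Camera axes: x right, y down, z forward; pixel columns grow to the right and rows downward; lengths in m; the calibration is good to about 2 mm. A picture is of the moment at which its call begins: read the wrist's pose just before it.
- ctrl.finish_job(): hands the job in; it is judged then, once.
Trained networks look in a picture, given as the dict that the camera call returned (one of the last four; its "shot" number tells which), for a name from the list of things; names that differ only in an ending like _2 or _b are one class to them, and where a whole thing is asked for, a point or a joint stands for the part that bears it (a point fixed in the world has none). Each returns a list of dicts, best first, with "confidence" (0 to 1); they miss things now and then, are a little off and sometimes report something else, mostly with a low value. They report only what shows in the picture. A call takes as long as a camera call. They do not tell look-alikes from the thing itself.
- eyes.search_frame(thing, picture): "box" ([left, top, right, bottom] in pixels, round what is visible of it).
- eyes.outline_of(thing, picture): "region" (480x640 bool, what is visible of it) and "box" ([left, top, right, bottom] in pixels, round what is visible of it).
- eyes.tip_of(thing, picture): "point" ([column, row] in pixels: a listed point, or the origin of a listed thing).
The state is a dict: "t": time; "q": joint angles; "dq": joint speeds; "effort": joint torques, N m; "tool_pos": TCP position; "tool_rot": TCP orientation; "contact_force": force on the tool from outside, world axes, zero at the start; "wrist_torque": the same for the moment, N m; "opening": finger opening in m; "grip_force": force on a finger pad.
Only numpy, scipy, OpenCV 4.12 (cv2) and the standard library are available. Lean on these libraries where they do the work, as an engineer would, in place of code of your own. Each camera call takes 0.05 s, during which the arm holds its last target. There are 200 camera calls.

## Working session

There is one attempt and no reset: what is moved stays moved. The work goes in short steps, Python scripts to look and compute and a tool call to move; the robot and the scene stay as the last step left them, time stands still between calls to the robot, and variables do not carry over. Pictures are saved under pics/ and viewed, at most 10 in all, crops included, and the job is handed in when it is done.

Besides the shell and the picture viewer there is one more tool, called by a JSON object that holds its "api" and its "payload", one argument or row to a line. apply_moves: Moves the arm, as the interface text tells. Its arguments: {"type":"object","properties":{"plan":{"type":"array","items":{"type":"array","items":{"type":"number"}}},"newtons":{"type":"number"}},"required":["plan"]}

```bash
mkdir -p pics; ls
cat > h.py <<'E'
import numpy as np, cv2
from scipy.spatial.transform import Rotation as R
from station import telemetry, eyes, ctrl
def cloud(p):
    z=p["range_z"];K=p["K"];v,u=np.mgrid[:480,:640]
    c=np.stack([(u-K[0,2])/K[0,0]*z,(v-K[1,2])/K[1,1]*z,z],-1)
    return c@p["pose"][:3,:3].T+p["pose"][:3,3]
E
python3 - <<'E'
from h import *
o=telemetry.get_obs();print(o["t"],o["tool_pos"],o["tool_rot"],ctrl.pinch_z)
t=eyes.get_image("top");s=eyes.get_image("scene")
cv2.imwrite("pics/a.png",t["img"]);cv2.imwrite("pics/b.png",s["img"])
c=cloud(t)
for n in "board scrap_tray parts_tray offcut_dark offcut_red offcut_pale wax_tin glue_bottle tape_roll mallet plane oil_jar".split():
    for d in eyes.outline_of(n,t):
        m=d["region"]&(t["range_z"]>0);P=c[m]
        h=np.percentile(P[:,2],90);T=P[P[:,2]>h-.006]
        r=cv2.minAreaRect((T[:,:2]*1000).astype(np.float32))
        print(n,round(d["confidence"],2),d["box"],"z",h.round(3),"rect",np.round(r[0]),np.round(r[1]),round(r[2]))
E
```

```text
pics
0.0 [0.19869931 0.59228554 0.40345836] [-5.06156952e-01 -3.09996337e+00  3.07729688e-03] 0.1547
board 0.88 [219.0, 189.4, 364.4, 296.8] z 0.035 rect [532.  55.] [359. 250.] 86
scrap_tray 0.75 [171.1, 182.3, 234.3, 280.1] z 0.022 rect [552. 301.] [134. 251.] 85
parts_tray 0.69 [355.9, 206.5, 414.6, 308.4] z 0.022 rect [ 513. -189.] [135. 251.] 86
parts_tray 0.33 [504.8, 267.1, 577.7, 378.0] z 0.062 rect [ 447. -569.] [ 70. 111.] 25
offcut_dark 0.51 [306.0, 264.5, 324.1, 280.5] z 0.053 rect [449.  -4.] [34. 34.] 78
offcut_red 0.91 [319.3, 147.7, 343.1, 176.1] z 0.028 rect [771. -32.] [44. 55.] 46
offcut_red 0.61 [243.6, 319.4, 261.4, 335.9] z 0.028 rect [309. 149.] [56. 44.] 83
offcut_pale 0.44 [315.9, 245.5, 332.3, 264.4] z 0.053 rect [500. -28.] [29. 35.] 61
glue_bottle 0.75 [231.5, 131.6, 255.5, 171.7] z 0.169 rect [758. 201.] [26. 26.] 87
tape_roll 0.97 [272.2, 138.2, 305.1, 175.2] z 0.052 rect [774.  81.] [89. 88.] 6
mallet 0.56 [503.2, 268.1, 577.5, 379.3] z 0.062 rect [ 447. -569.] [ 70. 111.] 25
mallet 0.55 [90.9, 220.9, 129.3, 251.8] z 0.092 rect [518. 538.] [61. 60.] 49
plane 0.98 [362.7, 139.1, 380.7, 196.5] z 0.052 rect [ 766. -149.] [135.  38.] 2
plane 0.47 [228.6, 133.3, 253.5, 175.1] z 0.168 rect [758. 201.] [25. 26.] 37
oil_jar 0.68 [89.5, 220.9, 128.9, 252.8] z 0.092 rect [518. 538.] [61. 60.] 49
```

View pics/a.png

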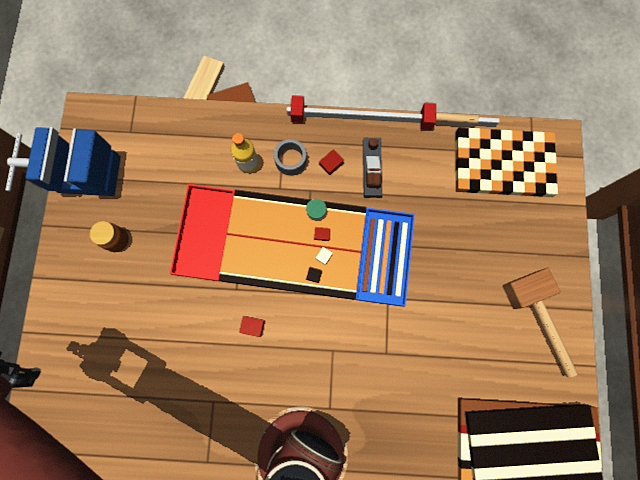

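View pics/b.png

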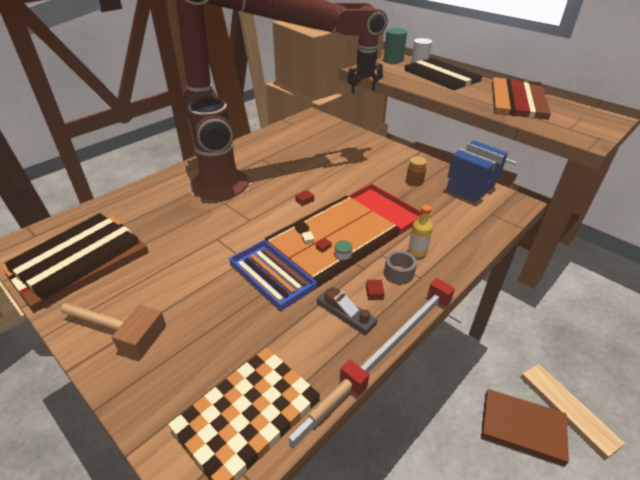

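The top view shows the red tray at the left (+y) end of the board and the blue tray at the right. The offcut_red candidates are (322,234) on the board, and (331,161) and (252,326) on the bench. Both bench blocks measure 44x55 mm, so they are too large. I choose the one on the board and will check it in a crop.

Run:
```python
from h import *
t=eyes.get_image("top");c=cloud(t)
cv2.imwrite("pics/c.png",cv2.resize(t["img"][180:310,210:380],None,fx=4.5,fy=4.5,interpolation=cv2.INTER_CUBIC))
m=np.zeros((480,640),np.uint8);m[185:300,225:362]=1
m=((c[...,2]>.045)&(m>0)).astype(np.uint8)
n,l,st,ce=cv2.connectedComponentsWithStats(m)
for i in range(1,n):
    if st[i,4]<20: continue
    P=c[l==i];h=np.percentile(P[:,2],80);T=P[P[:,2]>h-.006]
    r=cv2.minAreaRect((T[:,:2]*1000).astype(np.float32))
    print(ce[i].round(),t["img"][l==i].mean(0).round(),"z",h.round(3),np.round(r[0]),np.round(r[1]),round(r[2]))
    print(np.round(cv2.boxPoints(r)).tolist())
o=telemetry.get_obs();print(R.from_rotvec(o["tool_rot"]).as_matrix().round(3))
```

```text
[315. 209.] [105. 143.  77.] z 0.066 [621.  -0.] [52. 52.] 40
[[585.0, 3.0], [618.0, -36.0], [658.0, -4.0], [625.0, 36.0]]
[321. 233.] [ 34.  50. 175.] z 0.052 [558. -19.] [32. 40.] 0
[[542.0, 0.0], [542.0, -39.0], [575.0, -39.0], [575.0, 1.0]]
[323. 255.] [221. 248. 249.] z 0.052 [500. -28.] [30. 36.] 61
[[477.0, -32.0], [508.0, -49.0], [523.0, -23.0], [492.0, -6.0]]
[313. 274.] [31. 40. 54.] z 0.052 [449.  -4.] [33. 34.] 78
[[429.0, -17.0], [462.0, -24.0], [469.0, 8.0], [436.0, 16.0]]
[[-0.948  0.318  0.   ]
 [ 0.318  0.948  0.   ]
 [ 0.     0.    -1.   ]]
```

View pics/c.png

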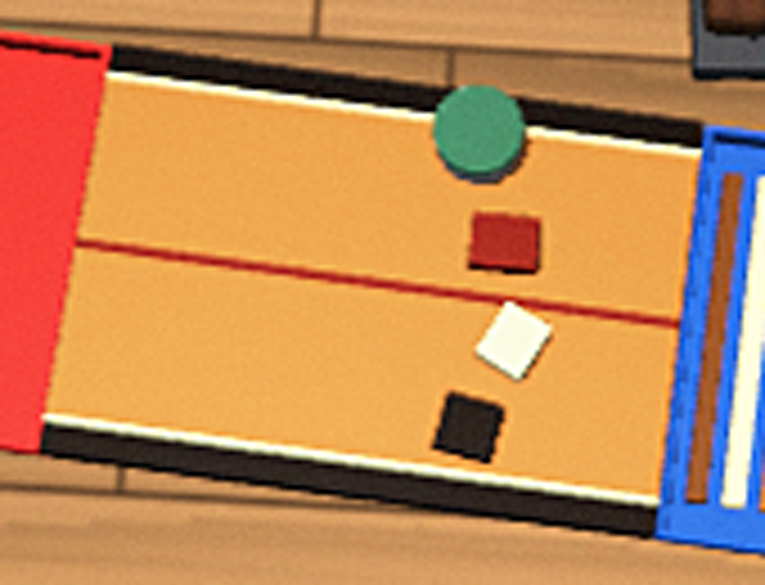

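The crop shows the red block on the board at (505,243), with the tin at (480,130), pale at (513,340) and dark at (468,427). The on-board block measures 32x40 mm, so it is the right one. The scrap tray is at the +y end. I'll sweep each block in its own lane.

{"api": "apply_moves", "payload": {
  "plan": [
    [0,-0.03,-0.028,0,0.1],
    [0,-0.547,-0.51,0,1.327],
    [0,-0.547,-0.51,0,1.327],
    [0,-0.547,-0.51,0,1.327],
    [0,-0.547,-0.51,0,1.327],
    [0,-0.547,-0.51,0,1.327],
    [0,-0.547,-0.51,0,1.327],
    [0,-0.547,-0.51,0,1.327],
    [0,-0.547,-0.51,0,1.327],
    [0,-0.547,-0.51,0,1.327],
    [0,-0.547,-0.51,0,1.327],
    [0,-0.547,-0.51,0,1.327]
  ]
}}

```text
t: 1.75
tool_pos: [0.4371, 0.1515, 0.4052]
tool_rot: [2.312, 2.126, 0.002]
contact_force: [0.9, 0.2, -0.2]
opening: -0.0004
grip_force: 0.0
```

```bash
cat >> h.py <<'E'
d=np.array([39,490.])/np.hypot(39,490);e=np.array([d[1],-d[0]]);C=np.array([532,55.])
def uv(p): p=np.array(p)[:2]*1000-C; return np.round([p@e,p@d],1)
def st():
    o=telemetry.get_obs();M=R.from_rotvec(o["tool_rot"]).as_matrix()
    print("t",o["t"],"uv",uv(o["tool_pos"]),"tipz",round(o["tool_pos"][2]-.173,4),"open",o["opening"],"F",np.round(o["contact_force"],1))
    return o,M
def blocks(name=None):
    t=eyes.get_image("top");c=cloud(t)
    if name: cv2.imwrite(name,cv2.resize(t["img"][170:320,160:420],None,fx=3,fy=3,interpolation=cv2.INTER_CUBIC))
    for n in ["offcut_dark","offcut_red","offcut_pale","wax_tin"]:
        for q in eyes.outline_of(n,t):
            P=c[q["region"]&(t["range_z"]>0)];h=np.percentile(P[:,2],80);T=P[P[:,2]>h-.006]
            r=cv2.minAreaRect((T[:,:2]*1000).astype(np.float32))
            print(n,round(q["confidence"],2),"uv",uv(np.array(r[0])/1000),"z",h.round(3),np.round(r[1]),round(r[2]))
E
python3 - <<'E'
from h import *
o,M=st();print(M.round(3)); T=(C+32*e-120*d)/1000
D=np.append(T-o["tool_pos"][:2],0);print("delta tool",(M.T@D).round(4), "yaw left", np.degrees(np.arctan2(M[1,1],M[0,1]))+4.55)
E
```

```text
t 1.75 uv [-102.2   88.6] tipz 0.2322 open -0.00038121583880519757 F [ 0.9  0.2 -0.2]
[[ 0.083  0.997  0.001]
 [ 0.997 -0.083  0.   ]
 [ 0.     0.001 -1.   ]]
delta tool [-2.081e-01  1.351e-01  1.000e-04] yaw left -0.23109627914950437
```

{"api": "apply_moves", "payload": {
  "plan": [
    [0,-0.208,0.135,0,0],
    [0,-0.208,0.135,0,0],
    [0,-0.208,0.135,0,0],
    [0,-0.208,0.135,0,0],
    [0,-0.208,0.135,0,0],
    [0,-0.208,0.135,0,0],
    [0,-0.208,0.135,0,0],
    [0,-0.208,0.135,0.03,0],
    [0,-0.208,0.135,0.07,0],
    [0,-0.208,0.135,0.1,0],
    [0,-0.208,0.135,0.12,0],
    [0,-0.208,0.135,0.12,0]
  ]
}}

```text
t: 2.75
tool_pos: [0.5525, -0.064, 0.2788]
tool_rot: [-2.302, -2.125, 0.009]
contact_force: [-0.7, -0.0, -0.5]
opening: 0.0
grip_force: 0.0
```

Run:
```python
from h import *
o,M=st(); T=(C+32*e-120*d)/1000
D=np.append(T-o["tool_pos"][:2],.040-(o["tool_pos"][2]-.173));print("delta tool",(M.T@D).round(4))
```

```text
t 2.75 uv [  29.8 -117. ] tipz 0.1058 open 8.175357931493803e-06 F [-0.7 -0.  -0.5]
delta tool [-0.0031  0.0029  0.0657]
```

{"api": "apply_moves", "payload": {
  "plan": [
    [0,-0.003,0.002,0.03,0],
    [0,-0.003,0.002,0.055,0],
    [0,-0.003,0.002,0.065,0],
    [0,-0.003,0.002,0.065,0],
    [0,0.005,0.002,0.065,0],
    [0,0.013,0.002,0.065,0],
    [0,0.021,0.002,0.065,0],
    [0,0.031,0.002,0.065,0],
    [0,0.043,0.002,0.065,0],
    [0,0.055,0.002,0.065,0],
    [0,0.067,0.001,0.065,0],
    [0,0.079,0.0,0.065,0]
  ]
}}

```text
t: 3.75
tool_pos: [0.5621, 0.015, 0.2218]
tool_rot: [2.305, 2.129, 0.002]
contact_force: [0.3, -3.7, 6.4]
opening: -0.0002
grip_force: 3.6
```

Run:
```python
from h import *
st();blocks("pics/d.png")
```

```text
t 3.75 uv [ 33.2 -37.4] tipz 0.0488 open -0.00019648274429418967 F [ 0.3 -3.7  6.4]
offcut_dark 0.59 uv [-80.5 -77.7] z 0.052 [29. 13.] 3
offcut_red 0.78 uv [244.9 -68.2] z 0.027 [45. 55.] 47
offcut_red 0.53 uv [238.9  45.1] z 0.051 [87. 89.] 64
offcut_pale 0.63 uv [-46.4 -93.9] z 0.052 [16. 73.] 85
```

View pics/d.png

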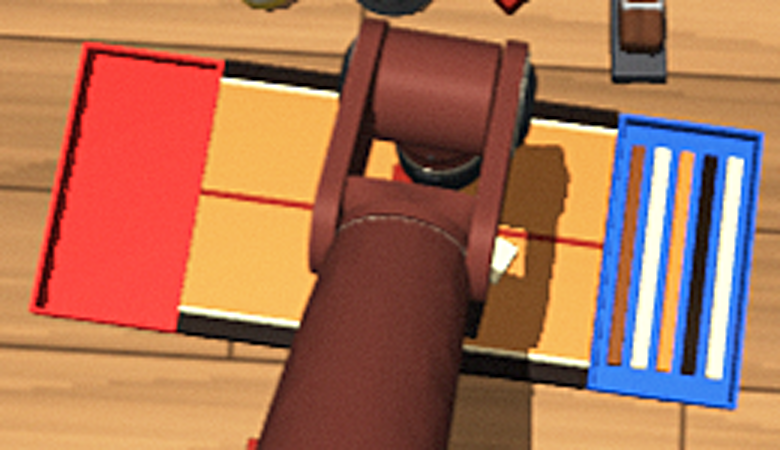

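The crop shows the arm covering the red block, with its edge visible ahead of the tool at (400,173). The 6 N of upward force is unexpected, so I'll check with the scene and wrist cameras.

Run:
```python
from h import *
o,M=st()
print(o["grip_force"],o["wrist_torque"])
s=eyes.get_image("scene");w=eyes.get_image("wrist")
a=cv2.resize(s["img"][170:300,240:400],(640,520),interpolation=cv2.INTER_CUBIC)
b=cv2.resize(w["img"],(640,480))
cv2.imwrite("pics/e.png",cv2.resize(np.hstack([a[:480],b]),(800,300)))
cv2.imwrite("pics/e.png",cv2.resize(np.vstack([a[:480,:],b]),(500,600)) if 0 else cv2.resize(np.hstack([a[:480],b]),(800,320)))
P=w["pose"] if "pose" in w else None
T=np.eye(4);T[:3,:3]=M;T[:3,3]=o["tool_pos"]
w["pose"]=T@w["hand_eye"];c=cloud(w)
img=w["img"].astype(int);red=(img[...,2]>90)&(img[...,1]<70)&(img[...,0]<70)&(w["range_z"]>0)&(c[...,2]>.03)&(c[...,2]<.08)
P=c[red];print(len(P),np.percentile(P,[2,50,98],axis=0).round(3))
st()
```

```text
t 4.0 uv [ 32.5 -37.6] tipz 0.0475 open 7.523489066984467e-05 F [-0.4 -0.6  2.6]
1.114533788445442 [-0.06411148 -0.13560435 -0.11245729]
16451 [[ 0.526 -0.005  0.032]
 [ 0.555  0.053  0.05 ]
 [ 0.644  0.122  0.052]]
t 4.1 uv [ 31.9 -38.1] tipz 0.0464 open 4.5629631175855836e-05 F [-0.6  0.2 -0.2]
```

View pics/e.png

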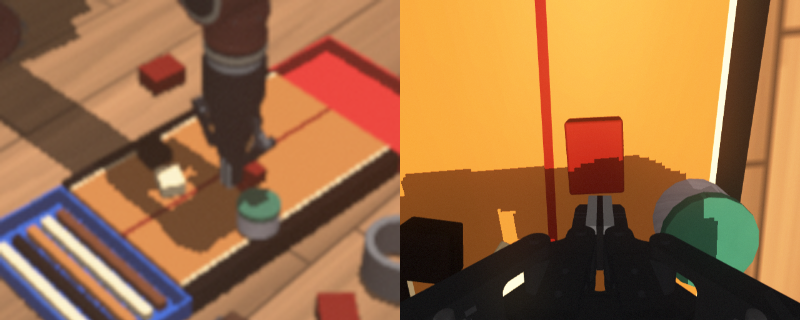

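The wrist view shows the red block sitting square at the fingertips (595,155), clear of the tin at (705,235). The tip is a little high at .046. I'll back off, lower it, then continue.

{"api": "apply_moves", "payload": {
  "plan": [
    [0,-0.01,0,0,0],
    [0,-0.018,0,0,0],
    [0,-0.018,0,0.004,0],
    [0,-0.018,0,0.007,0],
    [0,-0.018,0,0.007,0],
    [0,-0.018,0,0.007,0]
  ]
}}

```text
t: 4.6
tool_pos: [0.5593, -0.0039, 0.212]
tool_rot: [-2.308, -2.13, 0.001]
contact_force: [-0.3, -0.8, 0.1]
opening: -0.0003
grip_force: 0.0
```

Run:
```python
from h import *
o,M=st();print(M.round(3).tolist())
w=eyes.get_image("wrist");T=np.eye(4);T[:3,:3]=M;T[:3,3]=o["tool_pos"]
w["pose"]=T@w["hand_eye"];c=cloud(w)
for q in eyes.outline_of("offcut_red",w)[:2]:
    P=c[q["region"]&(abs(c[...,2]-.05)<.005)];r=cv2.minAreaRect((P[:,:2]*1000).astype(np.float32))
    print(q["confidence"],[uv(p/1000).tolist() for p in cv2.boxPoints(r)])
```

```text
t 4.6 uv [ 31.8 -56.6] tipz 0.039 open -0.00027480949049455046 F [-0.3 -0.8  0.1]
[[0.08, 0.997, -0.001], [0.997, -0.08, 0.0], [0.0, -0.001, -1.0]]
0.71 [[14.1, -27.0], [46.3, -25.6], [44.5, 14.8], [12.4, 13.4]]
```

{"api": "apply_moves", "payload": {
  "plan": [
    [0,0.008,-0.002,0,0],
    [0,0.016,-0.002,0,0],
    [0,0.024,-0.002,0,0],
    [0,0.034,-0.002,0,0],
    [0,0.046,-0.002,0,0],
    [0,0.058,-0.002,0,0],
    [0,0.07,-0.002,0,0],
    [0,0.083,-0.002,0,0],
    [0,0.096,-0.002,0,0],
    [0,0.109,-0.002,0,0],
    [0,0.122,-0.002,0,0],
    [0,0.135,-0.002,0,0]
  ]
}}

```text
t: 5.7
tool_pos: [0.5684, 0.1323, 0.2127]
tool_rot: [2.308, 2.131, -0.0]
contact_force: [-0.3, -0.5, 0.3]
opening: 0.0
grip_force: 0.2
```

```bash
cat >> h.py <<'E'
def wr(n):
    o,M=st();w=eyes.get_image("wrist");T=np.eye(4);T[:3,:3]=M;T[:3,3]=o["tool_pos"]
    w["pose"]=T@w["hand_eye"];c=cloud(w)
    for q in eyes.outline_of(n,w)[:2]:
        P=c[q["region"]&(w["range_z"]>0)];h=np.percentile(P[:,2],80);P=P[abs(P[:,2]-h)<.005];r=cv2.minAreaRect((P[:,:2]*1000).astype(np.float32))
        print(n,round(q["confidence"],2),"z",h.round(3),[uv(p/1000).tolist() for p in cv2.boxPoints(r)])
    return w
E
python3 -c "
from h import *
wr('offcut_red')"
```

```text
t 5.7 uv [30.2 79.9] tipz 0.0397 open 1.0681426470822537e-05 F [-0.3 -0.5  0.3]
offcut_red 0.77 z 0.051 [[14.4, 91.6], [46.6, 91.6], [46.5, 131.8], [14.4, 131.8]]
```

{"api": "apply_moves", "payload": {
  "plan": [
    [0,0.012,0,0,0],
    [0,0.025,0,0,0],
    [0,0.038,0,0,0],
    [0,0.051,0,0,0],
    [0,0.064,0,0,0],
    [0,0.077,0,0,0],
    [0,0.09,0,0,0],
    [0,0.103,0,0,0],
    [0,0.114,0,0,0],
    [0,0.12,0,0,0],
    [0,0.12,0,-0.02,0],
    [0,0.12,0,-0.06,0]
  ]
}}

```text
t: 6.8
tool_pos: [0.5756, 0.2504, 0.2666]
tool_rot: [-2.304, -2.128, 0.018]
contact_force: [-0.4, -0.5, -0.2]
opening: -0.0002
grip_force: 0.0
```

Run:
```python
from h import *
w=wr('offcut_red')
o,M=st(); T=(C-25*e-132*d)/1000
D=np.append(T-o["tool_pos"][:2],.1-(o["tool_pos"][2]-.173));print("delta tool",(M.T@D).round(4))
```

```text
t 6.8 uv [ 27.9 198.3] tipz 0.0936 open -0.0002330458721193756 F [-0.4 -0.5 -0.2]
offcut_red 0.81 z 0.023 [[14.6, 217.3], [46.6, 217.4], [46.5, 257.1], [14.4, 257.0]]
t 6.9 uv [ 32.6 199.8] tipz 0.107 open -0.0003000833521505578 F [1.  0.8 1.7]
delta tool [-0.3319 -0.0575  0.0049]
```

Red lies flat in the tray. Pale is next.

{"api": "apply_moves", "payload": {
  "plan": [
    [0,-0.03,-0.006,0,0],
    [0,-0.07,-0.015,0,0],
    [0,-0.332,-0.0575,0,0],
    [0,-0.332,-0.0575,0,0],
    [0,-0.332,-0.0575,0,0],
    [0,-0.332,-0.0575,0,0],
    [0,-0.332,-0.0575,0,0],
    [0,-0.332,-0.0575,0,0],
    [0,-0.332,-0.0575,0,0],
    [0,-0.332,-0.0575,0,0],
    [0,-0.332,-0.0575,0,0],
    [0,-0.332,-0.0575,0,0]
  ]
}}

```text
t: 7.9
tool_pos: [0.4943, -0.0753, 0.2728]
tool_rot: [-2.308, -2.131, -0.001]
contact_force: [-0.8, 0.5, -0.1]
opening: 0.0
grip_force: 0.0
```

Run:
```python
from h import *
w=wr('offcut_pale')
o,M=st(); T=(C-25*e-132*d)/1000
D=np.append(T-o["tool_pos"][:2],.039-(o["tool_pos"][2]-.173));print("delta tool",(M.T@D).round(4))
```

```text
t 7.9 uv [ -27.2 -132.9] tipz 0.0998 open 1.426457383206881e-05 F [-0.8  0.5 -0.1]
offcut_pale 0.67 z 0.051 [[-48.4, -91.6], [-15.7, -106.9], [-3.0, -79.7], [-35.7, -64.4]]
offcut_pale 0.64 z 0.051 [[-98.2, -80.9], [-64.3, -85.7], [-59.5, -52.0], [-93.4, -47.2]]
t 8.0 uv [ -27.2 -132.3] tipz 0.0997 open 2.8067479552741193e-05 F [ 0.3 -0.5  0.1]
delta tool [0.0003 0.0022 0.0607]
```

Descend with time to settle, then push slowly.

{"api": "apply_moves", "payload": {
  "plan": [
    [0,0,0.002,0.025,0],
    [0,0,0.002,0.048,0],
    [0,0,0.002,0.06,0],
    [0,0,0.002,0.06,0],
    [0,0,0.002,0.06,0],
    [0,0,0.002,0.06,0],
    [0,0.008,0.002,0.06,0],
    [0,0.016,0.002,0.06,0],
    [0,0.024,0.002,0.06,0],
    [0,0.032,0.002,0.06,0],
    [0,0.04,0.002,0.06,0],
    [0,0.048,0.002,0.06,0]
  ]
}}

```text
t: 9.0
tool_pos: [0.5, -0.0272, 0.2129]
tool_rot: [2.308, 2.131, 0.0]
contact_force: [0.8, -0.2, 1.2]
opening: -0.0002
grip_force: 0.2
```

```bash
python3 -c "
from h import *
wr('offcut_pale')"
```

```text
t 9.0 uv [-25.4 -84.5] tipz 0.0399 open -0.0002143288841843981 F [ 0.8 -0.2  1.2]
offcut_pale 0.68 z 0.051 [[-50.2, -73.1], [-14.2, -72.5], [-14.7, -42.2], [-50.7, -42.8]]
```

Pale is square but sits 7 mm off-centre from the fingers, so I'll back off and recentre.

{"api": "apply_moves", "payload": {
  "plan": [
    [0,-0.01,0,0,0],
    [0,-0.012,-0.004,0,0],
    [0,-0.012,-0.007,0,0],
    [0,-0.006,-0.007,0,0],
    [0,0.002,-0.007,0,0],
    [0,0.012,-0.007,0,0],
    [0,0.024,-0.007,0,0],
    [0,0.036,-0.007,0,0],
    [0,0.048,-0.007,0,0],
    [0,0.06,-0.007,0,0],
    [0,0.072,-0.007,0,0],
    [0,0.084,-0.007,0,0]
  ]
}}

```text
t: 10.1
tool_pos: [0.4997, 0.0576, 0.2127]
tool_rot: [2.308, 2.131, -0.0]
contact_force: [0.6, -0.2, -1.2]
opening: -0.0001
grip_force: 0.1
```

```bash
python3 -c "
from h import *
wr('offcut_pale')"
```

```text
t 10.1 uv [-32.4   0. ] tipz 0.0397 open -9.083239842806005e-05 F [ 0.6 -0.2 -1.2]
offcut_pale 0.7 z 0.051 [[-49.9, 11.8], [-13.8, 11.8], [-13.7, 42.0], [-49.8, 42.0]]
```

{"api": "apply_moves", "payload": {
  "plan": [
    [0,0.011,0,0,0],
    [0,0.023,0,0,0],
    [0,0.035,0,0,0],
    [0,0.047,0,0,0],
    [0,0.059,0,0,0],
    [0,0.071,0,0,0],
    [0,0.083,0,0,0],
    [0,0.095,0,0,0],
    [0,0.107,0,0,0],
    [0,0.119,0,0,0],
    [0,0.131,0,0,0],
    [0,0.14,0,0,0]
  ]
}}

```text
t: 11.2
tool_pos: [0.5109, 0.1971, 0.2127]
tool_rot: [-2.308, -2.131, -0.0]
contact_force: [-1.3, 0.4, 0.2]
opening: -0.0002
grip_force: 0.1
```

{"api": "apply_moves", "payload": {
  "plan": [
    [0,0.012,0,0,0],
    [0,0.024,0,0,0],
    [0,0.036,0,0,0],
    [0,0.048,0,0,0],
    [0,0.058,0,0,0],
    [0,0.06,0,0,0],
    [0,0.06,0,-0.02,0],
    [0,0.06,0,-0.06,0],
    [0,0.06,0,-0.06,0]
  ]
}}

```text
t: 11.95
tool_pos: [0.518, 0.2565, 0.2801]
tool_rot: [2.305, 2.128, 0.016]
contact_force: [1.7, 0.4, 1.7]
opening: -0.0001
grip_force: 0.0
```

Run:
```python
from h import *
w=wr('offcut_pale')
o,M=st(); T=(C-78.5*e-112*d)/1000
D=np.append(T-o["tool_pos"][:2],.1-(o["tool_pos"][2]-.173));print("delta tool",(M.T@D).round(4))
```

```text
t 11.95 uv [-29.9 199.7] tipz 0.1071 open -7.801639774803463e-05 F [1.7 0.4 1.7]
offcut_pale 0.71 z 0.023 [[-49.8, 203.0], [-13.6, 202.8], [-13.4, 233.3], [-49.6, 233.5]]
t 12.05 uv [-31.3 198.9] tipz 0.1024 open 4.160482537049663e-05 F [1.  0.  0.4]
delta tool [-0.311  -0.047   0.0016]
```

Pale is in the tray too. Dark is last.

{"api": "apply_moves", "payload": {
  "plan": [
    [0,-0.03,-0.005,0,0],
    [0,-0.07,-0.011,0,0],
    [0,-0.311,-0.047,0,0],
    [0,-0.311,-0.047,0,0],
    [0,-0.311,-0.047,0,0],
    [0,-0.311,-0.047,0,0],
    [0,-0.311,-0.047,0,0],
    [0,-0.311,-0.047,0,0],
    [0,-0.311,-0.047,0,0],
    [0,-0.311,-0.047,0,0],
    [0,-0.311,-0.047,0,0],
    [0,-0.311,-0.047,0,0]
  ]
}}

```text
t: 13.05
tool_pos: [0.4439, -0.0499, 0.272]
tool_rot: [-2.306, -2.131, 0.001]
contact_force: [0.3, 0.2, -0.8]
opening: -0.0001
grip_force: 0.0
```

Run:
```python
from h import *
w=wr('offcut_dark')
o,M=st(); T=(C-78.5*e-112*d)/1000
D=np.append(T-o["tool_pos"][:2],.039-(o["tool_pos"][2]-.173));print("delta tool",(M.T@D).round(4))
```

```text
t 13.05 uv [ -79.5 -111.6] tipz 0.099 open -6.471645788381471e-05 F [ 0.3  0.2 -0.8]
offcut_dark 0.76 z 0.051 [[-98.1, -81.0], [-64.4, -85.6], [-59.8, -51.8], [-93.5, -47.2]]
t 13.15 uv [ -79.3 -111.3] tipz 0.0993 open 1.5096764904532465e-05 F [-0.6  0.4  0.5]
delta tool [-0.0007  0.0009  0.0603]
```

{"api": "apply_moves", "payload": {
  "plan": [
    [0,-0.001,0,0.025,0],
    [0,-0.001,0,0.048,0],
    [0,-0.001,0,0.06,0],
    [0,-0.001,0,0.06,0],
    [0,-0.001,0,0.06,0],
    [0,-0.001,0,0.06,0],
    [0,0.007,0,0.06,0],
    [0,0.015,0,0.06,0],
    [0,0.023,0,0.06,0],
    [0,0.031,0,0.06,0],
    [0,0.039,0,0.06,0],
    [0,0.047,0,0.06,0]
  ]
}}

```text
t: 14.15
tool_pos: [0.4478, -0.0029, 0.2129]
tool_rot: [2.308, 2.131, 0.0]
contact_force: [1.0, -0.3, -0.3]
opening: -0.0003
grip_force: 0.2
```

```bash
python3 -c "
from h import *
wr('offcut_dark')"
```

```text
t 14.15 uv [-79.3 -64.4] tipz 0.0399 open -0.00031947014748359915 F [ 1.  -0.3 -0.3]
offcut_dark 0.74 z 0.051 [[-99.2, -52.9], [-65.1, -53.0], [-65.0, -18.6], [-99.1, -18.4]]
```

Dark is flat with its centre at u=-82, so a 3 mm recentre is enough.

{"api": "apply_moves", "payload": {
  "plan": [
    [0,-0.008,-0.001,0,0],
    [0,-0.008,-0.003,0,0],
    [0,-0.002,-0.003,0,0],
    [0,0.006,-0.003,0,0],
    [0,0.016,-0.003,0,0],
    [0,0.028,-0.003,0,0],
    [0,0.04,-0.003,0,0],
    [0,0.052,-0.003,0,0],
    [0,0.064,-0.003,0,0],
    [0,0.077,-0.003,0,0],
    [0,0.09,-0.003,0,0],
    [0,0.103,-0.003,0,0]
  ]
}}

```text
t: 15.25
tool_pos: [0.4529, 0.1004, 0.2127]
tool_rot: [-2.308, -2.131, -0.0]
contact_force: [0.3, -0.0, -0.4]
opening: -0.0001
grip_force: 0.1
```

```bash
python3 -c "
from h import *
wr('offcut_dark')"
```

```text
t 15.25 uv [-82.5  39. ] tipz 0.0397 open -7.803717880283274e-05 F [ 0.3 -0.  -0.4]
offcut_dark 0.9 z 0.051 [[-99.2, 50.9], [-65.0, 50.8], [-64.9, 85.0], [-99.1, 85.0]]
```

{"api": "apply_moves", "payload": {
  "plan": [
    [0,0.011,0,0,0],
    [0,0.023,0,0,0],
    [0,0.035,0,0,0],
    [0,0.047,0,0,0],
    [0,0.059,0,0,0],
    [0,0.071,0,0,0],
    [0,0.083,0,0,0],
    [0,0.095,0,0,0],
    [0,0.105,0,0,0],
    [0,0.115,0,0,0]
  ]
}}

```text
t: 16.18
tool_pos: [0.4622, 0.2147, 0.2127]
tool_rot: [2.308, 2.131, -0.0]
contact_force: [0.8, -0.9, 0.2]
opening: 0.0001
grip_force: 0.2
```

{"api": "apply_moves", "payload": {
  "plan": [
    [0,0.012,0,0,0],
    [0,0.024,0,0,0],
    [0,0.036,0,0,0],
    [0,0.044,0,0,0],
    [0,0.046,0,0,0],
    [0,0.046,0,-0.02,0],
    [0,0.046,0,-0.05,0],
    [0,0.0,0.0,-0.09,0],
    [0,-0.04,0.0,-0.13,0],
    [0,-0.08,0,-0.16,0],
    [0,-0.12,0,-0.16,0],
    [0,-0.12,0,-0.16,0]
  ]
}}

```text
t: 17.18
tool_pos: [0.4523, 0.0924, 0.3752]
tool_rot: [2.306, 2.129, 0.003]
contact_force: [0.9, 0.5, -0.7]
opening: 0.0001
grip_force: 0.0
```

Run:
```python
from h import *
st();blocks("pics/f.png")
```

```text
t 17.1833 uv [-82.5  31. ] tipz 0.2022 open 9.170961204555867e-05 F [ 0.9  0.5 -0.7]
offcut_dark 0.72 uv [-82.  224.5] z 0.024 [27. 31.] 85
offcut_red 0.84 uv [245.5 -68.4] z 0.027 [44. 55.] 47
offcut_red 0.59 uv [ 29.4 240.8] z 0.024 [32. 31.] 84
offcut_pale 0.55 uv [ 250.  -184.1] z 0.049 [136.  38.] 2
offcut_pale 0.47 uv [-32.8 224.6] z 0.024 [36. 17.] 6
wax_tin 0.78 uv [ 92.5 -48.2] z 0.066 [52. 50.] 3
```

View pics/f.png

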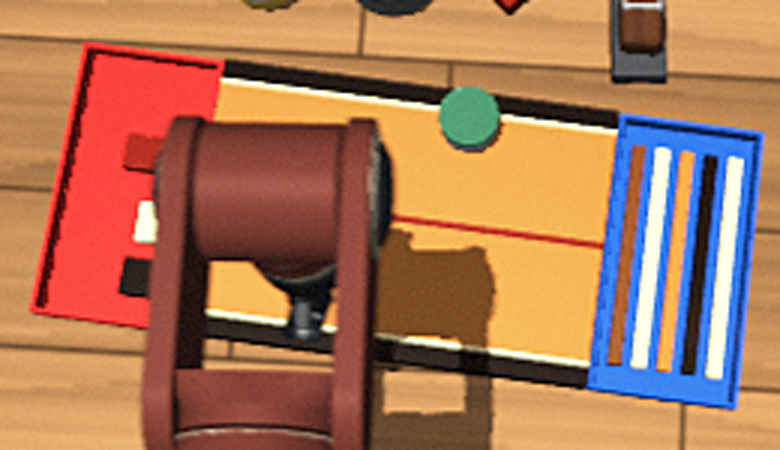

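All three offcuts are in the red tray, at (140,152), (147,222) and (136,278). The tin hasn't moved and the arm is clear.

```bash
python3 -c "
from h import *
print(ctrl.finish_job())"
```

```text
the job is handed in; nothing more can be done
None
```

All three offcuts (dark, red and pale) were swept into the red scrap tray; the wax tin has not moved, nothing else was touched, and the job is handed in (no verdict was returned).

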